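# Set the sculptor's turntable to fast and start it

### The arm

A 6-joint arm with a two-finger parallel gripper is mounted at the origin on the work surface. World frame = base frame: x ahead of the robot, y to its left, z up, the work surface at z = 0. Lengths are in m, angles in rad, forces in N, time in s.
With the tool pointing down it reaches from about 0.375 to 0.75 m from the base axis. Payload 9 kg.
Tool frame: the origin (TCP) lies on the centre line of the jaws, within the pads' length; the fingertips stand 22 mm ahead of it and the grasp point (between the pads) lies 3 mm ahead of it; z points along the fingers, y is the line along which they close (so a half turn about z gives the same grasp; the last joint's range is limited). The gripper opens to 85 mm and grips with 20 to 120 N. Pads are 22 mm wide; open, the fingers measure 114 mm over their backs; the gripper's body (76 mm by 85 mm) begins 54 mm behind the grasp point. The pads swing forward as they close: fully open they stand 13 mm farther back than shut.
Start: joints at [-1.49, 0.104, 0.097, 1.564, 0, 1.353], TCP at [0.177, -0.573, 0.253] pointing down, gripper open.
Joint ranges: [-2.99, 2.99], [-0.84, 1.86], [-1.1, 1.16], [-1.84, 2.11], [-1.51, 1.56], [-3.14, 3.14]. Speed limits (rad/s): [2.22, 2.22, 2.57, 3.14, 3.14, 3.14].

### API

Orientations are given as a 3x3 rotation matrix whose columns are the frame's x, y, z axes.
In Python, from bench import read_state, camera, close_job gives the robot as it stands.
- The arm moves only by the tool servo_tool, never from a script. Its argument "increments" is a list of rows, each an object of numbers: "fingers": the closure, from -1 (fully open) to 1 (shut), so that 0 is half open; "dx", "dy", "dz": the shift along the tool's x, y, z in m; "wx", "wy", "wz": the turn, a rotation vector about the tool's x, y, z in rad. A call has 1 to 8 rows; each row is the pose to reach, as a shift and turn from the pose commanded when the call began, along the tool's axes at that moment; what a row does not reach only later rows make up. A row lasts 1/12 s, in which the tool goes at most 41.7 mm and 7.16 degrees, less where a joint would pass 70% of its speed; a pose out of reach is approached as far as the arm can. A call with a gripper value outside its range is refused whole. The fingers move at their own pace and stop on an object; "squeeze" is the grip in N (left out, the last holds). Time passes only in rows, so rows that repeat a pose let the fingers close. It gives the time, the measured TCP pose, the force, the opening and the grip force at its end, in the units of the state.
- read_state(): the state, without advancing time (a new reading comes with each control period).
- camera(name): name is "side" or "top" or "wrist"; returns a dict with "color" (400x640x3 uint8, blue, green, red), "intrinsics" (3x3 intrinsics, pixels), "world_from_camera" (4x4, takes a point from camera to world coordinates). Camera axes: x right, y down, z forward; pixel columns grow to the right and rows downward; lengths in m; the calibration is good to about 2 mm. A picture is of the moment at which its call begins. There is no depth.
- close_job(): hands the job in; it is judged then, once.
The state is a dict: "time_s": time; "joints": joint angles; "qvel": joint speeds; "effort": joint torques, N m; "tcp_pos": TCP position; "orientation": TCP orientation; "ft_force": force on the tool from outside, world axes, zero at the start; "wrist_torque": the same for the moment, N m; "grip_width": finger opening in m; "finger_force": force on a finger pad.
Only numpy, scipy, OpenCV 4.12 (cv2) and the standard library are available. Lean on these libraries where they do the work, as an engineer would, in place of code of your own. Each camera call takes 0.05 s, during which the arm holds its last target. There are 200 camera calls.

### The job

Set the turntable to its fast speed and start it: with the fingertips push its speed lever away from the robot, past the first click, all the way to the second position at the far end of its slot, and only then press the larger round button fully down and let it come up again. Only push and press: do not pinch the lever's grip, do not press the smaller button, do not pick up anything, and leave the figurine and everything else where it stands.

Things in the scene. Friction and masses are not known exactly. Their poses are not given: they have to be found in the camera images.
- machine: Grey motor-driven sculptor's turntable, fixed. Origin at table height under the centre of its console, a box 250 (x) x 270 (y) mm, deck 60 mm above the table. x points to its far edge (from the robot, turned by up to 0.45 rad), y left, z up. A wooden platter 230 mm across, top 60 mm up, centred at (0, -255) mm, carries a figurine.
- speed_lever (a joint): Lever travel in m along the machine's +x, away from the robot: 0 = off (starts at 0 to 0.003, loose), 0.030 = first click, slow, 0.056 = second position, fast, hard against the end stop. Springs hold it in each; leaving one takes a push of up to about 10 N, then it jumps by itself to the next, off the finger. It stays in the click where it is left; past about 0.046 it seats itself at 0.056.
- lever_top (a point): Middle of the top of the lever's black upright grip, in the slot along the middle of the deck: a block 24 mm along the slot, 28 mm across, underside 68 mm and top 106 mm above the table, at machine x = travel - 0.028 m, y = 0. Its near (pushing) face is 12 mm before this point. The deck before it is clear for 80 mm.
- start (a joint): Travel in m of the start button, downward: 0 = up, 0.006 = fully down, about 5 N; springs back.
- start_top (a point): Centre of the top of the start button: the LARGER of two round grey buttons in black housings on the left of the deck, 34 mm across, its top 82 mm above the table. They stand 85 mm left of the slot, one 45 mm nearer the robot than the deck's middle, one 45 mm farther; which is which varies.
- light (a joint): Travel in m of the lamp button, downward: 0 = up, 0.005 = fully down, about 4 N. Not to be pressed.
- light_top (a point): Centre of the top of the lamp button, the SMALLER of the two round grey buttons, 18 mm across, its top 81 mm above the table.
- figurine: Loose terracotta gnome figurine, 76 mm across, 138 mm tall, standing on the platter (top 198 mm above the table); origin at its underside.
- pot: Loose small paint jar, 34 mm across, 38 mm tall, standing on the deck beyond the lever, about 90 mm past the middle of the deck and 30 mm to its right; origin at its underside.
- brushes: Loose glass with brushes, 72 mm across, 160 mm tall with the brushes, on the table beyond the console's left; origin at its underside.
- ruler: Loose steel ruler, 30 x 300 x 4 mm, lying on the table before the machine.
- spectacles: Loose brown spectacles, 135 mm wide, 8 mm high, lying on the table left of the console.
- pepper: Loose terracotta pepper on a foot, 60 mm across, 131 mm tall, on the table beyond the machine; origin at its underside.
- sanding_block: Loose round cork sanding block, 44 mm across, 28 mm high, on the table left of and before the console.

How it is judged:
On the way, in this order (a step that is already met when the one before it is completed fails the run):
1. the speed lever is pushed past the first click to the second position (within 3 mm of the end stop) and stays there (value of joint speed_lever above 0.053 m), for 0.2 s.
2. the start button is pressed (down by more than 4 mm of its 6 mm) (value of joint speed_lever above 0.053 m and value of joint start above 0.004 m).
3. the start button has come up again (value of joint start below 0.0015 m), for 0.1 s.
At the end, for the whole second after the job is handed in: The speed lever is within 3 mm of its far end stop (second position), the start button has been pressed after that and is up again (within 1.5 mm), the smaller button is up, the figurine stands upright and still, and every loose thing is within 20 mm of where it was (value of joint speed_lever above 0.053 m and value of joint each of start, light below 0.0015 m and linear speed of figurine below 0.02 m/s and angle between figurine's own z axis and vertical below 0.1 rad and distance of each of figurine, pot, brushes, ruler, spectacles, pepper, sanding_block from where it was at the start of the episode below 0.02 m); the robot touches nothing.
It fails at once if the start button is pressed (over 2 mm) while the lever is not in the second position (value of joint start above 0.002 m and not (value of joint speed_lever above 0.053 m)).
It fails at once if the smaller button is pressed by over 2 mm (value of joint light above 0.002 m).
It fails at once if the lever's grip is pinched: the fingers press on its near and far halves at once with over 1.5 N each (contact force between the fingers and speed_lever_c2 above 1.5 N and contact force between the fingers and speed_lever_c3 above 1.5 N).
It fails at once if a loose thing is lifted, knocked or moved by over 20 mm (distance of any of figurine, pot, brushes, ruler, spectacles, pepper, sanding_block from where it was at the start of the episode above 0.02 m).
It also fails if it takes over 38 s, if anything falls off the work surface, if the arm or the gripper's body presses on something with over 40 N, if the wrist force passes 120 N, or if a joint passes its speed limit or range.

## Working session

There is one attempt and no reset: what is moved stays moved. The work goes in short steps, Python scripts to look and compute and a tool call to move; the robot and the scene stay as the last step left them, time stands still between calls to the robot, and variables do not carry over. Pictures are saved under pics/ and viewed, at most 10 in all, crops included, and the job is handed in when it is done.

Besides the shell and the picture viewer there is one more tool, called after "Request:" as a command line: name --argument value ..., lists and objects as JSON in quotes. servo_tool: Moves the arm, as the interface text tells. Its arguments: {"type":"object","properties":{"increments":{"type":"array","items":{"type":"object","properties":{"fingers":{"type":"number"},"dx":{"type":"number"},"dy":{"type":"number"},"dz":{"type":"number"},"wx":{"type":"number"},"wy":{"type":"number"},"wz":{"type":"number"}}}},"squeeze":{"type":"number"}},"required":["increments"]}

```bash
mkdir -p pics; python3 - <<'E'
from bench import *
import cv2
s=read_state(); print(s['time_s'],s['tcp_pos'],s['orientation'])
for n in('top','side'):
    c=camera(n); cv2.imwrite(f'pics/{n}0.png',c['color']); print(n,c['intrinsics'].tolist() if hasattr(c['intrinsics'],'tolist') else c['intrinsics'],c['world_from_camera'])
E
```

```text
0.0 [ 0.17659649 -0.57311607  0.25251309] [[ 9.55705074e-01  2.94326003e-01 -1.20743344e-04]
 [ 2.94325902e-01 -9.55704206e-01  1.31716147e-03]
 [ 2.72279948e-04 -1.29435579e-03 -9.99999125e-01]]
top [[385.4842629842127, 0.0, 319.67177166364513], [0.0, 385.4842629842127, 201.10551235297768], [0.0, 0.0, 1.0]] [[-0.00701359 -0.99861947  0.05205733  0.52827776]
 [-0.99988188  0.00629145 -0.01402297  0.09644568]
 [ 0.01367609 -0.05214953 -0.99854564  0.8300785 ]
 [ 0.          0.          0.          1.        ]]
side [[513.450441262522, 0.0, 323.7881031095608], [0.0, 513.450441262522, 194.80218588415863], [0.0, 0.0, 1.0]] [[-0.76356951 -0.35750313  0.53772959 -0.04265514]
 [-0.64570936  0.41682301 -0.63977966  0.85924482]
 [ 0.00458517 -0.83573327 -0.54911646  0.75130783]
 [ 0.          0.          0.          1.        ]]
```

View pics/top0.png

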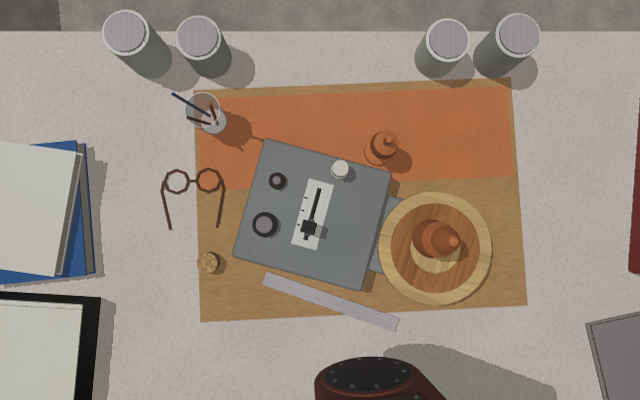

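View pics/side0.png

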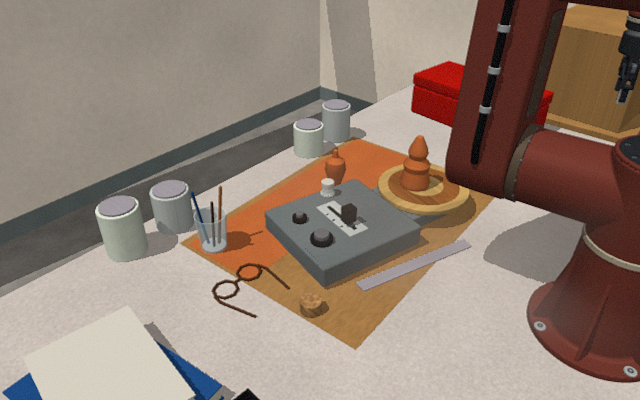

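The top view shows the lever grip at about (309,228), the large button at (264,225), nearer the robot, and the small one at (277,181). The deck corners are near (264,139), (391,172), (362,291) and (233,255).

```bash
cat > h.py <<'E'
import numpy as np, cv2
def ray(c,p,z):
    K=np.array(c['intrinsics']);T=np.array(c['world_from_camera'])
    d=T[:3,:3]@np.linalg.solve(K,[p[0],p[1],1.]);o=T[:3,3]
    return (o+d*(z-o[2])/d[2])
E
python3 - <<'E'
from h import *; from bench import *
c=camera('top'); im=c['color']; g=im.max(2)
hsv=cv2.cvtColor(im,cv2.COLOR_BGR2HSV)
m=((hsv[...,1]<60)&(g<150)&(g>60)).astype(np.uint8); m[:120]=0;m[310:]=0;m[:,:225]=0;m[:,400:]=0
m=cv2.morphologyEx(m,cv2.MORPH_OPEN,np.ones((5,5)))
cs,_=cv2.findContours(m,cv2.RETR_EXTERNAL,2); k=max(cs,key=cv2.contourArea)
q=cv2.approxPolyDP(cv2.convexHull(k),6,True)[:,0]
P=np.array([ray(c,p,.06) for p in q]); print(q.tolist(),P.round(4).tolist())
d=((g<60)*255).astype(np.uint8); d[:150]=0;d[250:]=0;d[:,:245]=0;d[:,330:]=0
n,_,st,ce=cv2.connectedComponentsWithStats(d)
for i in range(1,n):
    if st[i,4]>30: print(st[i],ce[i].round(1),[ray(c,ce[i],z).round(4).tolist() for z in(.075,.106)])
cv2.imwrite('pics/crop1.png',cv2.resize(im[130:300,220:400],None,fx=4,fy=3.5,interpolation=cv2.INTER_CUBIC)[:,:])
E
```

```text
[[265, 139], [390, 173], [398, 202], [381, 272], [360, 290], [232, 255]] [[0.6943, 0.1948, 0.06], [0.6242, -0.0564, 0.06], [0.5656, -0.0715, 0.06], [0.4267, -0.0352, 0.06], [0.3917, 0.007, 0.06], [0.4627, 0.26, 0.06]]
[269 173  17  16 137] [277.8 181. ] [[0.6077, 0.1678, 0.075], [0.6045, 0.1648, 0.106]]
[310 189  11  30  96] [315.1 203.4] [[0.5632, 0.0948, 0.075], [0.5617, 0.0948, 0.106]]
[253 213  25  24 235] [266.2 224.2] [[0.5231, 0.1906, 0.075], [0.5233, 0.1867, 0.106]]
[301 220  16  15 161] [308.5 227. ] [[0.5172, 0.108, 0.075], [0.5176, 0.1075, 0.106]]
```

View pics/crop1.png

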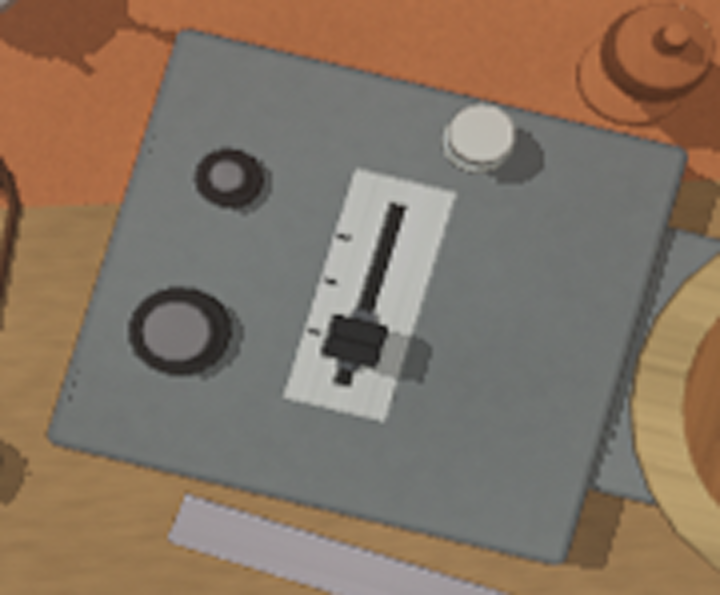

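The deck corners give a centre of about (0.543, 0.102) and a yaw of about -0.273. From that pose the lever should be at (0.518, 0.108), which matches the measurement. The larger start button is the nearer one, at about (0.523, 0.195). I'll shut the fingers and go around to a point behind the lever, with tool x along machine -x because of the last joint's range.

Request:
servo_tool --increments '[{"dx":0.2,"dy":-0.24,"dz":-0.05,"wz":-0.9,"fingers":1},{"dx":0.2,"dy":-0.24,"dz":-0.05,"wz":-0.9,"fingers":1},{"dx":0.2,"dy":-0.24,"dz":-0.05,"wz":-0.9,"fingers":1},{"dx":0.2,"dy":-0.24,"dz":-0.05,"wz":-0.9,"fingers":1},{"dx":0.2,"dy":-0.24,"dz":-0.05,"wz":-0.9,"fingers":1},{"dx":0.2,"dy":-0.24,"dz":-0.05,"wz":-0.9,"fingers":1},{"dx":0.2,"dy":-0.24,"dz":-0.05,"wz":-0.9,"fingers":1},{"dx":0.2,"dy":-0.24,"dz":-0.05,"wz":-0.9,"fingers":1}]'

```text
schema error: expected keys fingers, dx, dy, dz, wx, wy, wz
```

```bash
cat >> h.py <<'E'
def go(x,y,z,yaw=np.pi-.273):
    from bench import read_state
    from scipy.spatial.transform import Rotation as R
    s=read_state(); O=np.array(s['orientation']); t=R.from_euler('z',yaw).as_matrix()@np.diag([1,-1,-1.])
    print(s['time_s'],np.round(s['tcp_pos'],4),'F',np.round(s['ft_force'],1),'w',s['grip_width'],'q',np.round(s['joints'],2))
    print('shift',(O.T@(np.array([x,y,z])-s['tcp_pos'])).round(4),'turn',R.from_matrix(O.T@t).as_rotvec().round(4))
E
python3 -c "
from h import *;go(.471,.122,.25)"
```

```text
0.15 [ 0.1766 -0.5732  0.2527] F [ 0.5 -0.7  0.3] w 0.0853285981954039 q [-1.49  0.1   0.1   1.56 -0.    1.35]
shift [ 0.486  -0.5777  0.0034] turn [-1.0000e-04 -1.3000e-03 -2.5697e+00]
```

All keys are needed in each row.

Request:
servo_tool --increments '[{"dx":0.2,"dy":-0.24,"dz":-0.05,"wx":0,"wy":0,"wz":-0.9,"fingers":1},{"dx":0.2,"dy":-0.24,"dz":-0.05,"wx":0,"wy":0,"wz":-0.9,"fingers":1},{"dx":0.2,"dy":-0.24,"dz":-0.05,"wx":0,"wy":0,"wz":-0.9,"fingers":1},{"dx":0.2,"dy":-0.24,"dz":-0.05,"wx":0,"wy":0,"wz":-0.9,"fingers":1},{"dx":0.2,"dy":-0.24,"dz":-0.05,"wx":0,"wy":0,"wz":-0.9,"fingers":1},{"dx":0.2,"dy":-0.24,"dz":-0.05,"wx":0,"wy":0,"wz":-0.9,"fingers":1},{"dx":0.2,"dy":-0.24,"dz":-0.05,"wx":0,"wy":0,"wz":-0.9,"fingers":1},{"dx":0.2,"dy":-0.24,"dz":-0.05,"wx":0,"wy":0,"wz":-0.9,"fingers":1}]'

```text
time_s: 0.82
tcp_pos: [0.2979, -0.2821, 0.3042]
orientation: [[0.355, 0.935, 0.001], [0.935, -0.355, -0.0], [-0.0, 0.001, -1.0]]
ft_force: [0.5, -0.5, 0.2]
grip_width: 0.0004
finger_force: 0.0
```

```bash
python3 -c "
from h import *;go(.471,.122,.25)"
```

```text
0.8167 [ 0.2979 -0.2821  0.3042] F [ 0.5 -0.5  0.2] w 0.0003867835102108316 q [-1.08 -0.46 -0.31  1.72  0.    0.85]
shift [0.4393 0.0181 0.0542] turn [ 6.0000e-04  9.0000e-04 -1.6611e+00]
```

Request:
servo_tool --increments '[{"dx":0.3,"dy":0.01,"dz":0.0,"wx":0,"wy":0,"wz":-0.9,"fingers":1},{"dx":0.3,"dy":0.01,"dz":0.0,"wx":0,"wy":0,"wz":-0.9,"fingers":1},{"dx":0.3,"dy":0.01,"dz":0.0,"wx":0,"wy":0,"wz":-0.9,"fingers":1},{"dx":0.3,"dy":0.01,"dz":0.0,"wx":0,"wy":0,"wz":-0.9,"fingers":1},{"dx":0.3,"dy":0.01,"dz":0.0,"wx":0,"wy":0,"wz":-0.9,"fingers":1},{"dx":0.3,"dy":0.01,"dz":0.0,"wx":0,"wy":0,"wz":-0.9,"fingers":1},{"dx":0.3,"dy":0.01,"dz":0.0,"wx":0,"wy":0,"wz":-0.9,"fingers":1},{"dx":0.3,"dy":0.01,"dz":0.0,"wx":0,"wy":0,"wz":-0.9,"fingers":1}]'

```text
time_s: 1.48
tcp_pos: [0.4164, -0.0043, 0.3032]
orientation: [[-0.515, 0.857, 0.001], [0.857, 0.515, 0.001], [0.001, 0.001, -1.0]]
ft_force: [0.1, -0.5, 0.0]
grip_width: 0.0002
finger_force: 0.0
```

```bash
python3 -c "
from h import *;go(.471,.122,.2)"
```

```text
1.4833 [ 0.4164 -0.0043  0.3032] F [ 0.1 -0.5  0. ] w 0.000237998212962343 q [-0.33 -0.44 -0.3   1.71  0.    0.7 ]
shift [0.0801 0.1117 0.1034] turn [ 1.500e-03 -3.000e-04 -7.571e-01]
```

Request:
servo_tool --increments '[{"dx":0.08,"dy":0.112,"dz":0.1,"wx":0,"wy":0,"wz":-0.757,"fingers":1},{"dx":0.08,"dy":0.112,"dz":0.1,"wx":0,"wy":0,"wz":-0.757,"fingers":1},{"dx":0.08,"dy":0.112,"dz":0.1,"wx":0,"wy":0,"wz":-0.757,"fingers":1},{"dx":0.08,"dy":0.112,"dz":0.1,"wx":0,"wy":0,"wz":-0.757,"fingers":1},{"dx":0.08,"dy":0.112,"dz":0.1,"wx":0,"wy":0,"wz":-0.757,"fingers":1},{"dx":0.08,"dy":0.112,"dz":0.1,"wx":0,"wy":0,"wz":-0.757,"fingers":1},{"dx":0.08,"dy":0.112,"dz":0.1,"wx":0,"wy":0,"wz":-0.757,"fingers":1},{"dx":0.08,"dy":0.112,"dz":0.1,"wx":0,"wy":0,"wz":-0.757,"fingers":1}]'

```text
time_s: 2.15
tcp_pos: [0.4718, 0.116, 0.2032]
orientation: [[-0.958, 0.285, -0.0], [0.285, 0.958, -0.0], [0.0, -0.0, -1.0]]
ft_force: [-0.3, 0.2, 0.9]
grip_width: -0.0001
finger_force: 0.0
```

```bash
python3 -c "
from h import *;go(.471,.122,.1)
from bench import *
c=camera('wrist');cv2.imwrite('pics/w1.png',c['color']);print(np.round(c['world_from_camera'],3),c['intrinsics'])"
```

```text
2.15 [0.4718 0.116  0.2032] F [-0.3  0.2  0.9] w -0.00011681353479537021 q [-0.03 -0.25 -0.33  1.49 -0.    0.26]
shift [0.0025 0.0055 0.1032] turn [-0.0003 -0.0003 -0.0162]
[[ 0.286  0.909  0.303  0.394]
 [ 0.958 -0.271 -0.091  0.14 ]
 [-0.001  0.316 -0.949  0.324]
 [ 0.     0.     0.     1.   ]] [[322.78529456   0.         322.56292904]
 [  0.         322.78529456 195.10691332]
 [  0.           0.           1.        ]]
```

View pics/w1.png

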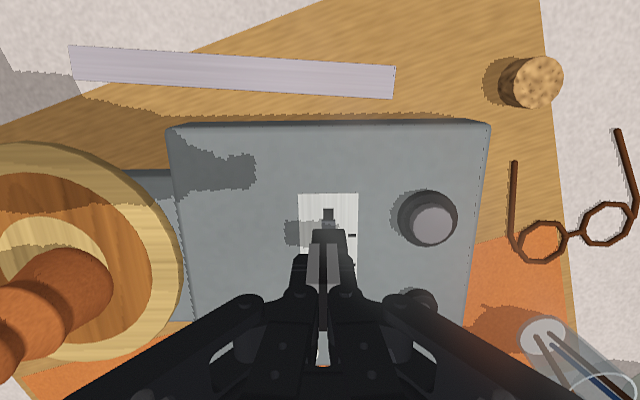

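The wrist view shows the fingers lined up with the slot at about (328,240), and the start button's grey cap centred near (433,226). I'll cross-check the cap position, then descend behind the lever.

```bash
python3 -c "
from h import *;from bench import *
c=camera('wrist');print(ray(c,(433,226),.082))
im=c['color'].copy()
c=camera('top');print(ray(c,(264.5,224.6),.082))
go(.471,.1215,.1)"
```

```text
[0.52239822 0.19504838 0.082     ]
[0.52246213 0.19294181 0.082     ]
2.3 [0.4721 0.1157 0.2037] F [ 1.1  0.2 -0.1] w -0.00014856466147039938 q [-0.03 -0.25 -0.33  1.49 -0.    0.26]
shift [0.0028 0.0052 0.1037] turn [ 0.0001  0.0008 -0.0169]
```

Request:
servo_tool --increments '[{"dx":0.005,"dy":0.0055,"dz":0.04,"wx":0,"wy":0,"wz":-0.016,"fingers":1},{"dx":0.005,"dy":0.0055,"dz":0.075,"wx":0,"wy":0,"wz":-0.016,"fingers":1},{"dx":0.005,"dy":0.0055,"dz":0.105,"wx":0,"wy":0,"wz":-0.016,"fingers":1},{"dx":0.005,"dy":0.0055,"dz":0.105,"wx":0,"wy":0,"wz":-0.016,"fingers":1},{"dx":0.005,"dy":0.0055,"dz":0.105,"wx":0,"wy":0,"wz":-0.016,"fingers":1}]'

```text
time_s: 2.72
tcp_pos: [0.4678, 0.1225, 0.0979]
orientation: [[-0.963, 0.269, -0.002], [0.269, 0.963, -0.0], [0.002, -0.001, -1.0]]
ft_force: [0.4, 0.7, 0.5]
grip_width: 0.0002
finger_force: 0.0
```

```bash
python3 -c "
from h import *;from bench import *
go(.5481,.1001,.098)
c=camera('top');cv2.imwrite('pics/t2.png',cv2.resize(c['color'][130:300,220:400],None,fx=4,fy=3.5))"
```

```text
2.7167 [0.4678 0.1225 0.0979] F [0.4 0.7 0.5] w 0.0002252833243151954 q [-0.02 -0.22 -0.5   1.3  -0.    0.26]
shift [-0.0834 -0.     -0.0003] turn [-0.0007 -0.0022  0.0011]
```

View pics/t2.png

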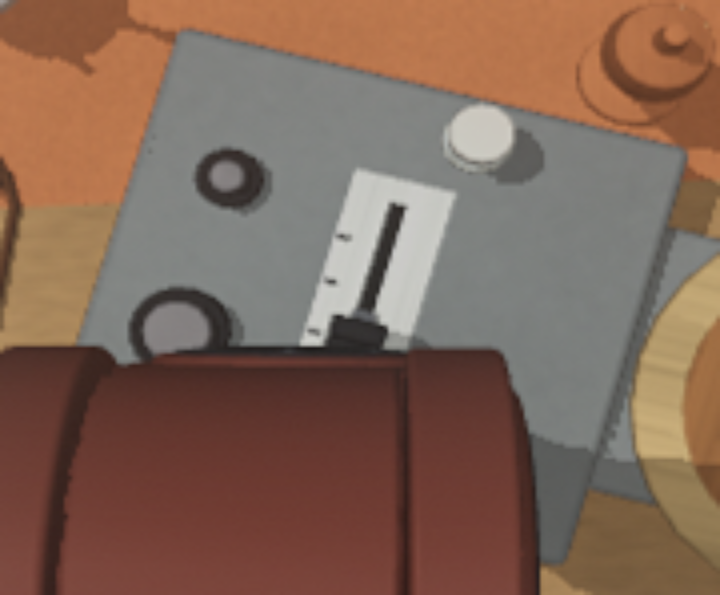

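The lever is still in the off position and the tool is in line with it. Pushing now.

Request:
servo_tool --increments '[{"dx":-0.015,"dy":0,"dz":0,"wx":0,"wy":0,"wz":0,"fingers":1},{"dx":-0.025,"dy":0,"dz":0,"wx":0,"wy":0,"wz":0,"fingers":1},{"dx":-0.035,"dy":0,"dz":0,"wx":0,"wy":0,"wz":0,"fingers":1},{"dx":-0.042,"dy":0,"dz":0,"wx":0,"wy":0,"wz":0,"fingers":1},{"dx":-0.049,"dy":0,"dz":0,"wx":0,"wy":0,"wz":0,"fingers":1},{"dx":-0.056,"dy":0,"dz":0,"wx":0,"wy":0,"wz":0,"fingers":1},{"dx":-0.063,"dy":0,"dz":0,"wx":0,"wy":0,"wz":0,"fingers":1},{"dx":-0.07,"dy":0,"dz":0,"wx":0,"wy":0,"wz":0,"fingers":1}]'

```text
time_s: 3.43
tcp_pos: [0.5365, 0.1042, 0.0992]
orientation: [[-0.964, 0.267, -0.0], [0.267, 0.964, 0.0], [0.0, 0.0, -1.0]]
ft_force: [-1.9, 0.9, 1.6]
grip_width: 0.0002
finger_force: 1.0
```

Request:
servo_tool --increments '[{"dx":-0.003,"dy":0,"dz":0,"wx":0,"wy":0,"wz":0,"fingers":1},{"dx":-0.006,"dy":0,"dz":0,"wx":0,"wy":0,"wz":0,"fingers":1},{"dx":-0.008,"dy":0,"dz":0,"wx":0,"wy":0,"wz":0,"fingers":1},{"dx":-0.008,"dy":0,"dz":0,"wx":0,"wy":0,"wz":0,"fingers":1}]'

```text
time_s: 3.77
tcp_pos: [0.5443, 0.1019, 0.0984]
orientation: [[-0.964, 0.267, 0.001], [0.267, 0.964, -0.0], [-0.001, -0.0, -1.0]]
ft_force: [0.1, -0.2, -0.2]
grip_width: -0.0002
finger_force: 0.0
```

```bash
python3 -c "
from h import *;from bench import *
go(.5481,.1001,.098)
c=camera('top');cv2.imwrite('pics/t3.png',cv2.resize(c['color'][130:300,220:400],None,fx=4,fy=3.5))
c=camera('side');cv2.imwrite('pics/s3.png',cv2.resize(c['color'][160:290,250:450],None,fx=4,fy=4))"
```

```text
3.7667 [0.5443 0.1019 0.0984] F [ 0.1 -0.2 -0.2] w -0.00023777034117700873 q [-0.05 -0.01 -0.3   1.28 -0.    0.22]
shift [-0.0042 -0.0007  0.0004] turn [-0.      0.0006  0.003 ]
```

View pics/s3.png

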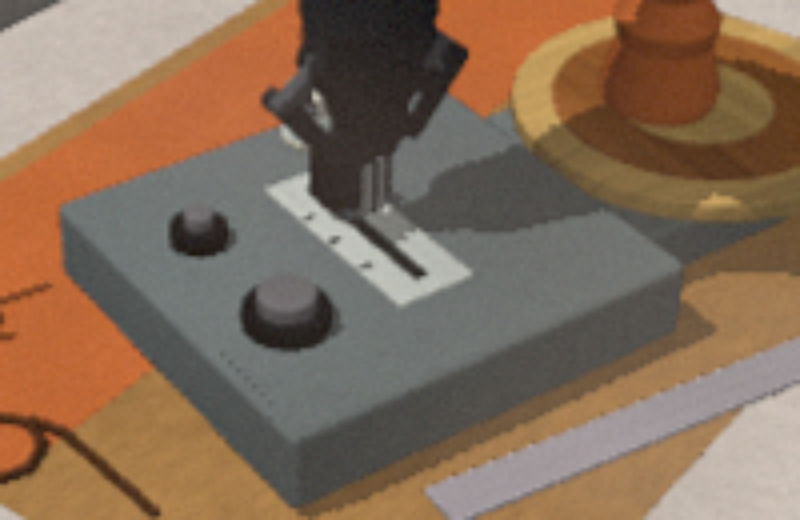

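The fingers are at the third mark with zero force, so the lever has jumped off them and should be at the end. I'll back off, rise and check.

Request:
servo_tool --increments '[{"dx":0.02,"dy":0,"dz":0,"wx":0,"wy":0,"wz":0,"fingers":1},{"dx":0.04,"dy":0,"dz":-0.01,"wx":0,"wy":0,"wz":0,"fingers":1},{"dx":0.07,"dy":0,"dz":-0.04,"wx":0,"wy":0,"wz":0,"fingers":1},{"dx":0.1,"dy":0,"dz":-0.06,"wx":0,"wy":0,"wz":0,"fingers":1},{"dx":0.1,"dy":0,"dz":-0.06,"wx":0,"wy":0,"wz":0,"fingers":1},{"dx":0.1,"dy":0,"dz":-0.06,"wx":0,"wy":0,"wz":0,"fingers":1}]'

```text
time_s: 4.37
tcp_pos: [0.4478, 0.1292, 0.16]
orientation: [[-0.964, 0.265, 0.004], [0.265, 0.964, -0.0], [-0.004, 0.001, -1.0]]
ft_force: [-0.1, 0.5, -0.5]
grip_width: 0.0001
finger_force: 0.0
```

```bash
python3 -c "
from h import *;from bench import *
go(.5225,.194,.135)
for n in ('top','side'):
    c=camera(n);im=c['color']
    cv2.imwrite(f'pics/{n}4.png',cv2.resize(im[130:300,220:400] if n=='top' else im[160:290,250:450],None,fx=2,fy=2))
a=cv2.imread('pics/top4.png');b=cv2.imread('pics/side4.png');h=340
b=cv2.copyMakeBorder(b,0,h-b.shape[0],0,0,0);cv2.imwrite('pics/ts4.png',np.hstack([a,b]))"
```

```text
4.3667 [0.4478 0.1292 0.16  ] F [-0.1  0.5 -0.5] w 7.103059348716718e-05 q [-0.   -0.32 -0.47  1.42 -0.    0.27]
shift [-0.0548  0.0823  0.0253] turn [0.001  0.0039 0.0043]
```

View pics/ts4.png

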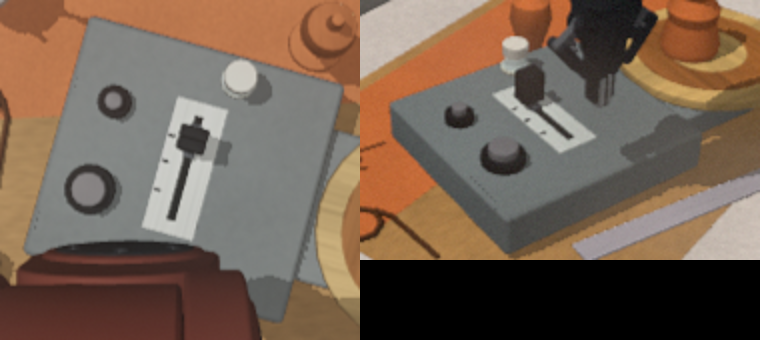

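The lever grip has moved about 29 px (about 55 mm) to the far mark, so it's in the second position. Next I'll go above the start button.

Request:
servo_tool --increments '[{"dx":-0.02,"dy":0.03,"dz":0,"wx":0,"wy":0,"wz":0,"fingers":1},{"dx":-0.04,"dy":0.06,"dz":0.0,"wx":0,"wy":0,"wz":0,"fingers":1},{"dx":-0.055,"dy":0.082,"dz":0.01,"wx":0,"wy":-0.0,"wz":0,"fingers":1},{"dx":-0.055,"dy":0.082,"dz":0.025,"wx":0,"wy":0,"wz":0,"fingers":1},{"dx":-0.055,"dy":0.082,"dz":0.035,"wx":0,"wy":0,"wz":0,"fingers":1},{"dx":-0.055,"dy":0.082,"dz":0.035,"wx":0,"wy":0,"wz":0,"fingers":1}]'

```text
time_s: 4.97
tcp_pos: [0.5205, 0.1925, 0.1189]
orientation: [[-0.964, 0.267, -0.007], [0.267, 0.964, -0.001], [0.006, -0.003, -1.0]]
ft_force: [-0.2, -0.2, -0.4]
grip_width: -0.0001
finger_force: 0.0
```

```bash
python3 -c "
from h import *
go(.5225,.194,.098)"
```

```text
4.9667 [0.5205 0.1925 0.1189] F [-0.2 -0.2 -0.4] w -9.703158893377555e-05 q [ 0.12 -0.01 -0.26  1.32 -0.    0.39]
shift [-0.0017  0.002   0.0209] turn [-0.0028 -0.0061  0.003 ]
```

Request:
servo_tool --increments '[{"dx":-0.001,"dy":0.001,"dz":0.008,"wx":0,"wy":0,"wz":0,"fingers":1},{"dx":-0.001,"dy":0.001,"dz":0.015,"wx":0,"wy":0,"wz":0,"fingers":1},{"dx":-0.001,"dy":0.001,"dz":0.02,"wx":0,"wy":0,"wz":0,"fingers":1},{"dx":-0.001,"dy":0.001,"dz":0.023,"wx":0,"wy":0,"wz":0,"fingers":1},{"dx":-0.001,"dy":0.001,"dz":0.023,"wx":0,"wy":0,"wz":0,"fingers":1},{"dx":-0.001,"dy":0.001,"dz":0.023,"wx":0,"wy":0,"wz":0,"fingers":1}]'

```text
time_s: 5.47
tcp_pos: [0.5237, 0.1935, 0.1008]
orientation: [[-0.964, 0.267, 0.001], [0.267, 0.964, -0.0], [-0.001, -0.0, -1.0]]
ft_force: [-1.3, -2.0, 3.3]
grip_width: -0.0002
finger_force: 1.6
```

Request:
servo_tool --increments '[{"dx":0,"dy":0,"dz":0.002,"wx":0,"wy":0,"wz":0,"fingers":1},{"dx":0,"dy":0,"dz":0.004,"wx":0,"wy":0,"wz":0,"fingers":1},{"dx":0,"dy":0,"dz":0.004,"wx":0,"wy":0,"wz":0,"fingers":1},{"dx":0,"dy":0,"dz":0.004,"wx":0,"wy":0,"wz":0,"fingers":1}]'

```text
time_s: 5.8
tcp_pos: [0.524, 0.1937, 0.0979]
orientation: [[-0.964, 0.267, 0.001], [0.267, 0.964, -0.0], [-0.001, -0.0, -1.0]]
ft_force: [-6.2, -2.7, 14.8]
grip_width: -0.0001
finger_force: 7.2
```

The force is 14.8 N and the tip is at 0.076, so the button is bottomed out. Releasing and retreating.

Request:
servo_tool --increments '[{"dx":0,"dy":0,"dz":-0.01,"wx":0,"wy":0,"wz":0,"fingers":1},{"dx":0,"dy":0,"dz":-0.04,"wx":0,"wy":0,"wz":0,"fingers":1},{"dx":0.03,"dy":0,"dz":-0.08,"wx":0,"wy":0,"wz":0,"fingers":1},{"dx":0.07,"dy":0,"dz":-0.11,"wx":0,"wy":0,"wz":0,"fingers":1},{"dx":0.09,"dy":0,"dz":-0.11,"wx":0,"wy":0,"wz":0,"fingers":1},{"dx":0.09,"dy":0,"dz":-0.11,"wx":0,"wy":0,"wz":0,"fingers":1},{"dx":0.09,"dy":0,"dz":-0.11,"wx":0,"wy":0,"wz":0,"fingers":1},{"dx":0.09,"dy":0,"dz":-0.11,"wx":0,"wy":0,"wz":0,"fingers":1}]'

```text
time_s: 6.47
tcp_pos: [0.4371, 0.2179, 0.2061]
orientation: [[-0.964, 0.266, 0.001], [0.266, 0.964, 0.0], [-0.001, 0.0, -1.0]]
ft_force: [0.6, 0.8, -0.8]
grip_width: -0.0
finger_force: 0.0
```

```bash
python3 -c "
from h import *;from bench import *
c=camera('side');cv2.imwrite('pics/s5.png',c['color'])"
```

```text
(no output)
```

View pics/s5.png

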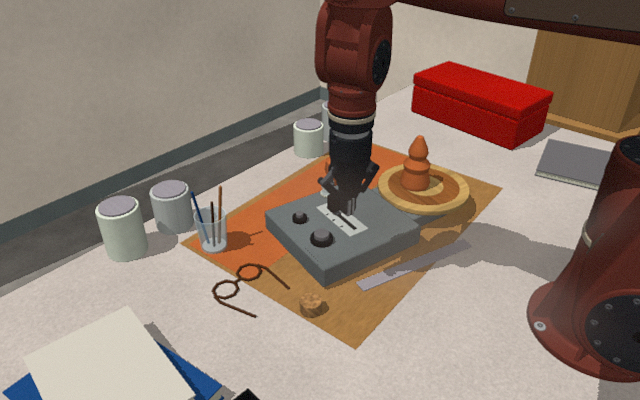

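The start button is up at (321,237), every loose thing I can see is where it was, and the arm is clear. Handing in.

```bash
python3 -c "
from bench import *
print(close_job())"
```

```text
the job is handed in; nothing more can be done
None
```

I pushed the lever to its second position, pressed the start button fully down (about 15 N at the bottom) and let it come up, and handed the job in at about 6.5 s; no verdict came back, but the last pictures showed nothing disturbed.

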